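# Seat the slide jaw under the retaining block and bolt it in

### The job

Set the slide jaw with the red rib flat on the green fixture, slide its toe sideways under the yellow overhang of the retaining block until it is fully home, and press it there against the hidden stop for a moment with about 12 N; find the stop by feel, as its setting differs each time, and never load the block with more than 20 N. Then let the jaw go, slide the keeper up behind it by its black pin and press it gently against the heel, again about 12 N, so that the jaw sits tight between stop and keeper. Let go, and leave the other things on the bench where they are.

Things in the scene. Friction and masses are not known exactly. Their poses are not given: they have to be found in the camera images.
- jaw: slide jaw, loose, 0.23 to 0.46 kg: aluminium base plate 110 long (x) x 44 wide (y) x 12 mm high; on it a red rib 40 long (x) x 24 wide (y), from 12 to 50 mm above the underside, centred at x = -25 mm. Toe: the bare 60 mm of plate at its +x end; heel: the -x end. Origin: centre of the underside; z up. Starts flat on the bench.
- toe_tip (a point): point on the jaw at the middle of the toe's end face, on the underside (55 mm from the jaw's origin along its +x)
- fixture: green steel plate fixed to the bench, 12 mm thick, x from -150 to 140, y from -62 to 62 mm. Origin: on the bench under the lane's centre line. The jaw slides along its +x, toe first, centred on y = 0, x axes parallel. Between the keeper and the lead-in flares (fixture x = 41 mm) the plate is bare.
- pocket (a point): middle of the pocket's back wall at the plate's top (fixture x = 100, y = 0, z = 12 mm); axes as the fixture's. The pocket is 48 mm deep (x = -48 to 0 here), 48 wide, 15 mm high under the overhang. The stop stands 2 to 26 mm in front of the back wall, so toe_tip at home is at x = -26 to -2 mm. Lead-in flares before the mouth open out to 66 mm at x = -59 mm.
- block: the retaining block on the fixture, dark steel with a yellow 12 mm thick roof (the overhang); 80 mm wide (y), its top 27 mm above the plate; from x = -48 (pocket mouth) to 34 mm. Rigid; carries the stop. Origin and axes: as pocket.
- keeper: steel slide 40 long (x) x 40 wide x 14 mm high in the lane behind the jaw, with an upright black pin, 16 mm in diameter, from 26 to 62 mm above the bench. Origin: on the plate's top under the pin; axes as the fixture's. It moves only along fixture x, from -120 mm (starts there or up to 15 mm ahead) to -25 mm; about 4 N of friction, stays where it is left.
- keeper_pin (a point): on the pin's axis, 52 mm above the bench, the height to grip it
- keeper_face (a point): bottom middle of the keeper's front face, which meets the jaw's heel (20 mm ahead of the keeper's origin)
- stop: holder of the stop in the block, fixed; of it only a brass nut at the block's rear is seen. Origin: as pocket. Its rigid brass pad, 36 wide and 12 mm high, faces the jaw's toe inside the pocket, 2 to 26 mm in front of the back wall, set differently each time, hidden and not measured; it does not yield.
- spare_jaw: a like jaw with a blue rib, not to be used, 110 x 44 x 50 mm, on the bench
- wrench: steel open-end wrench lying on the bench beyond the fixture
- screwdriver: screwdriver lying on the bench beyond the fixture
- oil_bottle: yellow bottle with a red cap, 60 mm across, 150 mm high, standing
- bearing: steel bearing ring, 62 mm across, 18 mm high, lying
- parts_tray: blue open tray 160 x 110 x 45 mm
- tin: aluminium tin, 72 mm across, 80 mm high, standing
There are look-alikes about, which are no part of the job. What is shaped like the jaw but purple or turquoise is not meant.

How it is judged (in metres and radians):
On the way, in this order (a step that is already met when the one before it is completed fails the run):
1. the jaw's toe is under the overhang and pressed home against the stop with more than 6 N, the keeper still at least 8 mm behind the heel (x of toe_tip in the frame of pocket above -0.028 m and y of toe_tip in the frame of pocket between -0.004 and 0.004 m and z of toe_tip in the frame of pocket between -0.003 and 0.004 m and angle between the x axis of jaw and the x axis of fixture, either way round below 0.09 rad and contact force between jaw and stop above 6 N and x of keeper_face in the frame of jaw below -0.063 m), for 0.2 s.
2. the keeper is pressed against the heel so that the jaw is tight between stop and keeper, more than 4 N on each (x of toe_tip in the frame of pocket above -0.028 m and y of toe_tip in the frame of pocket between -0.004 and 0.004 m and z of toe_tip in the frame of pocket between -0.003 and 0.004 m and angle between the x axis of jaw and the x axis of fixture, either way round below 0.09 rad and contact force between jaw and stop above 4 N and contact force between jaw and keeper above 4 N), for 0.2 s.
At the end, for the whole second after the job is handed in: The jaw lies flat and straight on the fixture (within 0.09 rad and 4 mm of the lane) with its toe in the pocket no more than 28 mm from the back wall, the keeper stands within 2 mm of its heel, and the jaw is at rest and released (x of toe_tip in the frame of pocket above -0.028 m and y of toe_tip in the frame of pocket between -0.004 and 0.004 m and z of toe_tip in the frame of pocket between -0.003 and 0.0025 m and angle between the x axis of jaw and the x axis of fixture, either way round below 0.09 rad and x of keeper_face in the frame of jaw above -0.057 m and linear speed of jaw below 0.02 m/s and contact force between the fingers and jaw below 0.1 N and contact force between the fingers and fixture below 0.1 N); the robot touches nothing.
It fails at once if the jaw is pressed or knocked against the retaining block or its stop with more than 20 N (contact force between jaw and block above 20 N).
It fails at once if one of the other things on the bench is moved by more than 30 mm (distance of any of spare_jaw, wrench, screwdriver, oil_bottle, bearing, parts_tray, tin from where it was at the start of the episode above 0.03 m).
It also fails if it takes over 67 s, if anything falls off the work surface, if the arm or the gripper's body presses on something with over 40 N, if the wrist force passes 120 N, or if a joint passes its speed limit or range.

### The arm

A 6-joint arm with a two-finger parallel gripper is mounted at the origin on the work surface. World frame = base frame: x ahead of the robot, y to its left, z up, the work surface at z = 0. Lengths are in mm, angles in rad, forces in N, time in s.
With the tool pointing down it reaches from about 275 to 850 mm from the base axis. Payload 5.2 kg.
Tool frame: the origin (TCP) lies at the very end of the fingers, on their centre line; the grasp point (between the pads) lies 19 mm behind it; z points along the fingers, y is the line along which they close (so a half turn about z gives the same grasp; the last joint's range is limited). The gripper opens to 85 mm and grips with 20 to 120 N. Pads are 22 mm wide; open, the fingers measure 114 mm over their backs; the gripper's body (76 mm by 85 mm) begins 54 mm behind the grasp point. The pads swing forward as they close: fully open they stand 13 mm farther back than shut.
Start: joints at [-1.331, 0.259, 1.535, -0, 1.348, -0.203], TCP at [235.68, -496.951, 231.31] pointing down, gripper open.
Joint ranges: [-3.14, 3.14], [-0.91, 2.08], [0.19, 2.58], [-1.22, 4.36], [0.22, 2.71], [-3.12, 3.12]. Speed limits (rad/s): [2.57, 2.57, 3.14, 3.14, 3.14, 3.14].

### API

Orientations are given as [roll, pitch, yaw] about the fixed x, y, z axes, in that order (R = Rz(yaw) Ry(pitch) Rx(roll)).
In Python, from station import arm gives the robot as it stands.
- The arm moves only by the shell command python3 -m inch 'ROWS' [FORCE]. ROWS is JSON, a list of rows, each an object with "claw": the finger opening in m, from 0 to 0.0854; "slide": the shift along the tool's x, y, z in m, a list of three; "twist": the turn about the tool's z in rad. In form: [{"claw": claw, "slide": [dx, dy, dz], "twist": twist}, ...]. A call has 1 to 8 rows; each row shifts and turns the commanded pose from where the row before left it, along the tool's axes as they then stand; what a row does not reach is not made up. A row lasts 1/10 s, in which the tool goes at most 50 mm and 8.59 degrees, less where a joint would pass 70% of its speed; a pose out of reach is approached as far as the arm can. A call is refused whole if a number of a shift passes 0.05 or a number of a turn 0.15, either way. A call with a gripper value outside its range is refused whole. The fingers move at their own pace and stop on an object; FORCE is the grip in N (left out, the last holds). Time passes only in rows, so rows that do not move let the fingers close. It gives the time, the measured TCP pose, the force, the opening and the grip force at its end, in the units of the state.
- arm.sense(): the state, without advancing time (a new reading comes with each control period).
- arm.read_camera(name): name is "scene" or "top" or "wrist"; returns a dict with "img" (384x512x3 uint8, red, green, blue), "fx", "fy", "cx", "cy" (pixels), "k1" (the pictures are not rectified: a ray, as slopes to the right and down, at radius r is drawn at 1 + k1 r^2 times it, then the intrinsics apply), "eye" and "rotation" of the camera in the world; the wrist camera has in their place "mount" (4x4, takes a point from camera to tool coordinates, whose origin is the TCP and whose axes are the flange's). Camera axes: x right, y down, z forward; pixel columns grow to the right and rows downward; lengths in mm; the calibration is good to about 2 mm. A picture is of the moment at which its call begins: read the wrist's pose just before it. There is no depth.
- arm.sign_off(): hands the job in; it is judged then, once.
The state is a dict: "clock": time; "joints": joint angles; "qvel": joint speeds; "tau": joint torques, N m; "eef_pos": TCP position; "ee_rot": TCP orientation; "ft_force": force on the tool from outside, world axes, zero at the start; "torque": the same for the moment, N m; "gripper_width": finger opening in mm; "grasp_force": force on a finger pad.
Only numpy, scipy, OpenCV 4.12 (cv2) and the standard library are available. Lean on these libraries where they do the work, as an engineer would, in place of code of your own. Each camera call takes 0.05 s, during which the arm holds its last target. There are 200 camera calls.

## Working session

There is one attempt and no reset: what is moved stays moved. The work goes in short steps, Python scripts to look and compute and a shell command to move; the robot and the scene stay as the last step left them, time stands still between calls to the robot, and variables do not carry over. Pictures are saved under pics/ and viewed, at most 10 in all, crops included, and the job is handed in when it is done.

```bash
mkdir -p pics; ls
python3 - <<'E'
from station import arm
import cv2,pickle
print(arm.sense())
for n in("scene","top"):
    c=arm.read_camera(n); pickle.dump(c,open(f"pics/{n}.pkl","wb"))
    cv2.imwrite(f"pics/{n}0.png",cv2.resize(c["img"][:,:,::-1],(800,600),interpolation=cv2.INTER_CUBIC))
    print({k:v for k,v in c.items() if k!="img"})
E
```

```text
pics
{'clock': 0.0, 'joints': array([-1.33084392e+00,  2.59340290e-01,  1.53604849e+00,  3.62748525e-05,
        1.34797659e+00, -2.02800362e-01]), 'qvel': array([-0.00012353,  0.00136706, -0.00085751,  0.00065781,  0.00030322,
       -0.00123928]), 'tau': array([ 2.73176729e-04, -4.46024752e+01, -2.90568817e+01, -2.99238991e-04,
        1.15682409e-02, -5.15764668e-06]), 'eef_pos': array([ 235.54711279, -496.45618355,  230.49001596]), 'ee_rot': array([-3.13986339e+00, -3.91686458e-04,  4.42744385e-01]), 'ft_force': array([-0.71655972, -0.98150639,  0.00985246]), 'torque': array([ 0.02876914, -0.01933733, -0.00227378]), 'grasp_force': 0.0, 'gripper_width': 85.48498491351681}
{'fx': 476.7093778667277, 'fy': 476.7093778667277, 'cx': 257.609333621996, 'cy': 194.51041237175932, 'k1': -0.15905440631602244, 'eye': array([1164.1315698 ,  563.77021126, 1394.84031718]), 'rotation': array([-2.57801102, -0.0041855 ,  2.35741323])}
{'fx': 408.99675981053593, 'fy': 408.99675981053593, 'cx': 249.13196731637373, 'cy': 192.56092664265947, 'k1': -0.13942591783165023, 'eye': array([ 350.81867933,   -5.02385175, 1642.43468346]), 'rotation': array([-2.99716389e+00, -3.22865931e-04, -1.56826487e+00])}
```

View pics/top0.png

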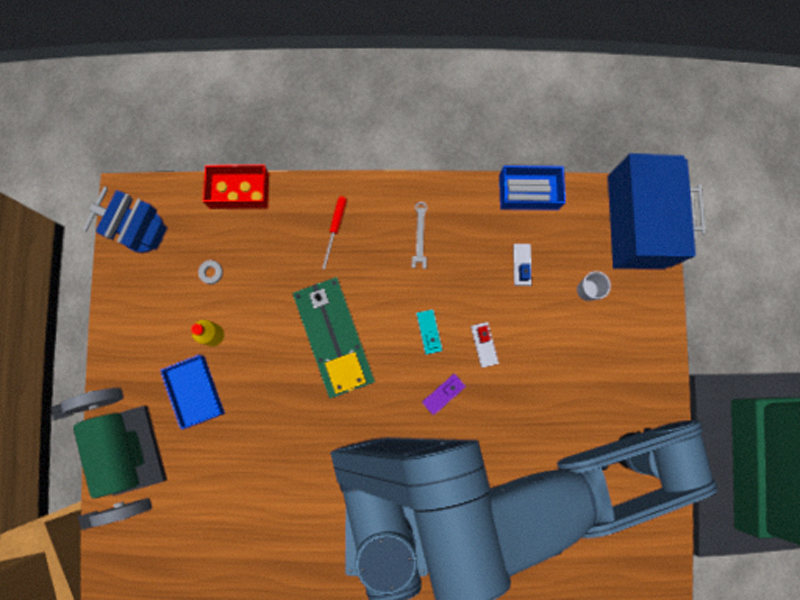

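View pics/scene0.png

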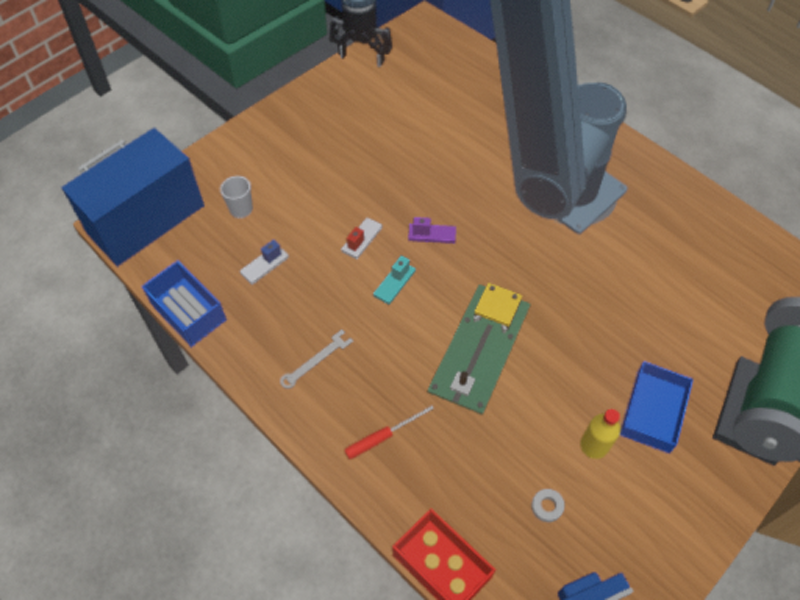

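The top view shows four jaw-shaped things: white with red rib (484,340), white with blue rib (522,265), turquoise (429,332) and purple (444,394). The red-ribbed one is the jaw. The fixture runs from keeper (318,297) to yellow roof (345,372). An enlarged crop should confirm this.

```bash
cat > h.py <<'E'
import numpy as np,cv2
from scipy.spatial.transform import Rotation as R
def ray(c,uv,Rc):
    K=np.array([[c["fx"],0,c["cx"]],[0,c["fy"],c["cy"]],[0,0,1]])
    p=cv2.undistortPoints(np.array(uv,float).reshape(-1,1,2),K,np.array([c["k1"],0,0,0,0.]))[:,0]
    return np.c_[p,np.ones(len(p))]@Rc.T
def w(c,uv,z,eye=None,Rc=None):
    if eye is None: eye=c["eye"];Rc=R.from_euler("xyz",c["rotation"]).as_matrix()
    d=ray(c,uv,Rc); z=np.asarray(z,float)*np.ones(len(d))
    return eye+d*((z-eye[2])/d[:,2])[:,None]
def wrist(c,s):
    T=np.array(c["mount"]);Rt=R.from_euler("xyz",s["ee_rot"]).as_matrix()
    return s["eef_pos"]+Rt@T[:3,3],Rt@T[:3,:3]
E
python3 - <<'E'
import pickle,cv2,numpy as np
c=pickle.load(open("pics/top.pkl","rb"));i=c["img"][:,:,::-1]
a=cv2.resize(i[172:260,183:243],None,fx=6.5,fy=6.5,interpolation=cv2.INTER_CUBIC)
b=cv2.resize(i[200:240,295:325],None,fx=13,fy=13,interpolation=cv2.INTER_CUBIC)
o=np.zeros((600,800,3),np.uint8);o[:a.shape[0],:a.shape[1]]=a;o[:b.shape[0],400:400+b.shape[1]]=b
cv2.imwrite("pics/crop1.png",o)
E
```

```text
(no output)
```

View pics/crop1.png

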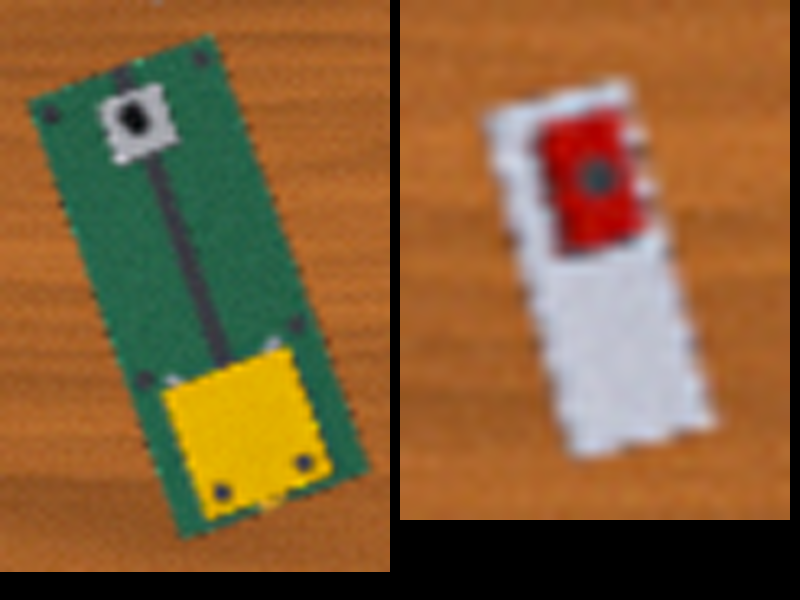

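The crop confirms the red rib on a bare aluminium plate (right), toe pointing down in the picture. The fixture corners are at (28,102), (212,38), (370,470), (182,538) and the keeper pin is near (135,118).

Run:
```python
import pickle
from h import *
c=pickle.load(open("pics/top.pkl","rb"))
def A(p):return (np.array(p,float)+.5)/6.5-.5+[183,172]
def B(p):return (np.array(p,float)-[400,0]+.5)/13-.5+[295,200]
def an(v):return np.arctan2(v[1],v[0])
f=w(c,A([(28,102),(212,38),(370,470),(182,538)]),12)
print("fix",f.round(1)); n,e=(f[0]+f[1])/2,(f[2]+f[3])/2
print("len",np.linalg.norm(e-n),np.linalg.norm(f[0]-f[1]),"yaw",an(e-n),an(f[2]-f[1]),an(f[3]-f[0]),an(f[1]-f[0])-np.pi/2)
u=(e-n)/np.linalg.norm(e-n);o=(e+n)/2+5*u;v=np.array([-u[1],u[0],0]);print("origin",o)
for nm,p,z in(("roof",A([(162,392),(288,347),(332,472),(207,520)]),39),("kpin top",A([(133,117)]),62)):
    q=w(c,p,z)-o;print(nm,np.c_[q@u,q@v].round(1))
j=w(c,B([(485,112),(630,78),(720,426),(577,457)]),12)
h,t=(j[0]+j[1])/2,(j[2]+j[3])/2
print("jaw",j.round(1),np.linalg.norm(t-h),np.linalg.norm(j[0]-j[1]),"yaw",an(t-h),an(j[2]-j[1]),an(j[3]-j[0]),"cen",(h+t)/2)
u2=(t-h)/np.linalg.norm(t-h);print("rib",(h+t)/2-25*u2,w(c,B([(592,178)]),50))
from station import arm
s=arm.sense();print(np.array(arm.read_camera("wrist")["mount"]).round(3).tolist(),s["ee_rot"])
```

```text
fix [[609.  247.1  12. ]
 [649.6 132.8  12. ]
 [382.2  32.7  12. ]
 [340.4 147.1  12. ]]
len 286.0730394529613 121.3408392830832 yaw -2.784136451873932 -2.7833961681963526 -2.7848739415803623 -2.799810967248865
origin [490.609423   138.18819048  12.        ]
roof [[ 51.9 -40.3]
 [ 52.7  40.4]
 [132.4  39.5]
 [133.4 -40.7]]
kpin top [[-108.1    0.5]]
jaw [[ 525.2 -213.7   12. ]
 [ 535.8 -259.    12. ]
 [ 428.3 -285.    12. ]
 [ 418.8 -240.7   12. ]] 110.20397462904329 46.49556579315667 yaw -2.8989148506615474 -2.904226457122401 -2.893557058715505 cen [ 477.03428176 -249.60213882   12.        ]
rib [ 501.30173107 -243.59456825   12.        ] [[ 501.17259035 -240.99733463   50.        ]]
[[0.0, -0.952, -0.305, 78.02], [1.0, 0.0, -0.0, 1.416], [0.0, -0.305, 0.952, -141.475], [0.0, 0.0, 0.0, 1.0]] [-3.13994348e+00 -3.40287413e-04  4.42798335e-01]
```

```bash
python3 -m inch '[{"claw":0.0854,"slide":[0.0436,-0.0144,0.010],"twist":0},{"claw":0.0854,"slide":[0.0436,-0.0144,0.010],"twist":0},{"claw":0.0854,"slide":[0.0436,-0.0144,0.010],"twist":0},{"claw":0.0854,"slide":[0.0436,-0.0144,0.010],"twist":0},{"claw":0.0854,"slide":[0.0436,-0.0144,0.010],"twist":0},{"claw":0.0854,"slide":[0.0436,-0.0144,0.010],"twist":0},{"claw":0.0854,"slide":[0.0436,-0.0144,0.010],"twist":0},{"claw":0.0854,"slide":[0.0436,-0.0144,0.010],"twist":0}]' 60
python3 -m inch '[{"claw":0.0854,"slide":[0,0,0],"twist":0.1},{"claw":0.0854,"slide":[0,0,0],"twist":0.1},{"claw":0.0854,"slide":[0,0,0],"twist":0},{"claw":0.0854,"slide":[0,0,0],"twist":0},{"claw":0.0854,"slide":[0,0,0],"twist":0}]'
python3 - <<'E'
from h import *
from station import arm
import pickle
s=arm.sense();c=arm.read_camera("wrist");pickle.dump((c,s),open("pics/w1.pkl","wb"))
print(s["eef_pos"],s["ee_rot"],s["qvel"].round(3))
cv2.imwrite("pics/w1.png",cv2.resize(c["img"][:,:,::-1],(800,600)))
E
```

```text
clock: 0.95
eef_pos: [502.5, -241.8, 150.8]
ee_rot: [-3.141, 0.0, 0.443]
ft_force: [0.2, -0.0, -0.1]
gripper_width: 85.7
grasp_force: 0.0
clock: 1.45
eef_pos: [501.2, -243.7, 151.3]
ee_rot: [-3.142, 0.0, 0.244]
ft_force: [0.5, 1.2, 0.1]
gripper_width: 85.1
grasp_force: 0.0
[ 501.23163881 -243.70477513  151.29667391] [-3.14153365e+00  6.87668023e-05  2.44064557e-01] [-0.003 -0.002  0.     0.001  0.001  0.01 ]
```

View pics/w1.png

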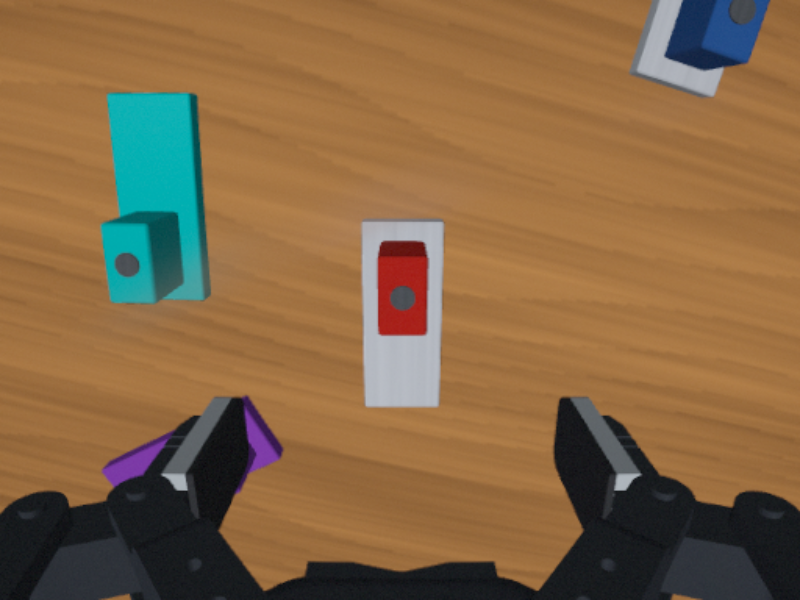

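The wrist view shows the jaw well aligned below the tool: plate corners (362,221), (443,221), (439,406), (366,406), rib top (378..428, 256..334).

Run:
```python
from h import *
import pickle
c,s=pickle.load(open("pics/w1.pkl","rb"))
e,Rc=wrist(c,s);P=lambda p:(np.array(p,float)+.5)*.64-.5
j=w(c,P([(362,221),(443,221),(439,406),(366,406)]),12,e,Rc);r=w(c,P([(378,257),(428,257),(427,334),(379,334)]),50,e,Rc)
Rt=R.from_euler("xyz",s["ee_rot"]).as_matrix()
for q in(j,r):
    print(q.round(1).tolist(),q.mean(0),((q-s["eef_pos"])@Rt).round(1).tolist(),((q.mean(0)-s["eef_pos"])@Rt).round(1)); h=(q[0]+q[1])/2-(q[2]+q[3])/2;print(np.linalg.norm(h),np.arctan2(h[1],h[0]))
```

```text
[[527.3, -217.7, 12.0], [537.6, -258.8, 12.0], [432.1, -285.5, 12.0], [421.7, -243.9, 12.0]] [ 479.67708826 -251.4728907    12.        ] [[31.6, -19.0, 139.3], [31.6, 23.5, 139.3], [-77.2, 23.8, 139.3], [-77.2, -19.0, 139.3]] [-22.8   2.3 139.3]
108.77566570829592 0.24551580976688545
[[519.6, -229.7, 50.0], [525.2, -252.1, 50.0], [488.2, -261.4, 50.0], [482.6, -238.9, 50.0]] [ 503.87611176 -245.53827481   50.        ] [[21.2, -9.2, 101.3], [21.2, 13.9, 101.3], [-16.9, 14.1, 101.3], [-16.9, -9.1, 101.3]] [  2.1   2.4 101.3]
38.120877445323956 0.24577792530145054
```

```bash
python3 -m inch '[{"claw":0.0854,"slide":[0.001,0.0015,0.040],"twist":0},{"claw":0.0854,"slide":[0,0,0.040],"twist":0},{"claw":0.0854,"slide":[0,0,0.032],"twist":0},{"claw":0.0854,"slide":[0,0,0.016],"twist":0},{"claw":0.0854,"slide":[0,0,0.004],"twist":0},{"claw":0.03,"slide":[0,0,0],"twist":0},{"claw":0.02,"slide":[0,0,0],"twist":0},{"claw":0.015,"slide":[0,0,0],"twist":0}]' 60
python3 -m inch '[{"claw":0.015,"slide":[0,0,0],"twist":0},{"claw":0.015,"slide":[0,0,0],"twist":0},{"claw":0.015,"slide":[0,0,0],"twist":0},{"claw":0.015,"slide":[0,0,0],"twist":0}]' 60
```

```text
clock: 2.3
eef_pos: [503.7, -245.4, 20.7]
ee_rot: [3.139, -0.002, 0.243]
ft_force: [-0.2, 0.3, 1.0]
gripper_width: 44.0
grasp_force: 0.0
clock: 2.7
eef_pos: [503.6, -245.1, 20.6]
ee_rot: [3.14, -0.001, 0.243]
ft_force: [-0.5, -0.1, 6.8]
gripper_width: 23.0
grasp_force: 60.8
```

```bash
python3 -m inch '[{"claw":0.015,"slide":[0,0,-0.03],"twist":0},{"claw":0.015,"slide":[0,0,-0.045],"twist":0},{"claw":0.015,"slide":[0,0,-0.045],"twist":0},{"claw":0.015,"slide":[0.0100,-0.0300,0],"twist":0},{"claw":0.015,"slide":[0.0130,-0.0390,0],"twist":0},{"claw":0.015,"slide":[0.0130,-0.0390,0],"twist":0},{"claw":0.015,"slide":[0.0130,-0.0390,0],"twist":0},{"claw":0.015,"slide":[0.0130,-0.0390,0],"twist":0}]' 60
python3 -m inch '[{"claw":0.015,"slide":[0.0130,-0.0390,0],"twist":0},{"claw":0.015,"slide":[0.0130,-0.0390,0],"twist":0},{"claw":0.015,"slide":[0.0130,-0.0390,0],"twist":0},{"claw":0.015,"slide":[0.0130,-0.0390,0],"twist":0},{"claw":0.015,"slide":[0.0130,-0.0390,0],"twist":0},{"claw":0.015,"slide":[0,0,0],"twist":-0.114},{"claw":0.015,"slide":[0,0,0],"twist":0},{"claw":0.015,"slide":[0,0,0],"twist":0}]' 60
python3 - <<'E'
from h import *
from station import arm
import pickle
s=arm.sense();c=arm.read_camera("wrist");pickle.dump((c,s),open("pics/w2.pkl","wb"))
print(s["eef_pos"],s["ee_rot"],s["qvel"].round(3))
cv2.imwrite("pics/w2.png",cv2.resize(c["img"][:,:,::-1],(800,600)))
E
```

```text
clock: 3.5
eef_pos: [517.6, -47.4, 138.9]
ee_rot: [-3.141, 0.001, 0.242]
ft_force: [0.3, 0.4, -4.1]
gripper_width: 23.1
grasp_force: 60.0
clock: 4.3
eef_pos: [533.9, 155.5, 138.8]
ee_rot: [-3.142, 0.001, 0.354]
ft_force: [-0.0, 0.6, -4.0]
gripper_width: 23.1
grasp_force: 60.4
[533.91674141 155.46999415 138.8055594 ] [-3.14156397e+00  1.32263321e-03  3.54424018e-01] [-0.019 -0.006 -0.     0.001 -0.     0.002]
```

View pics/w2.png

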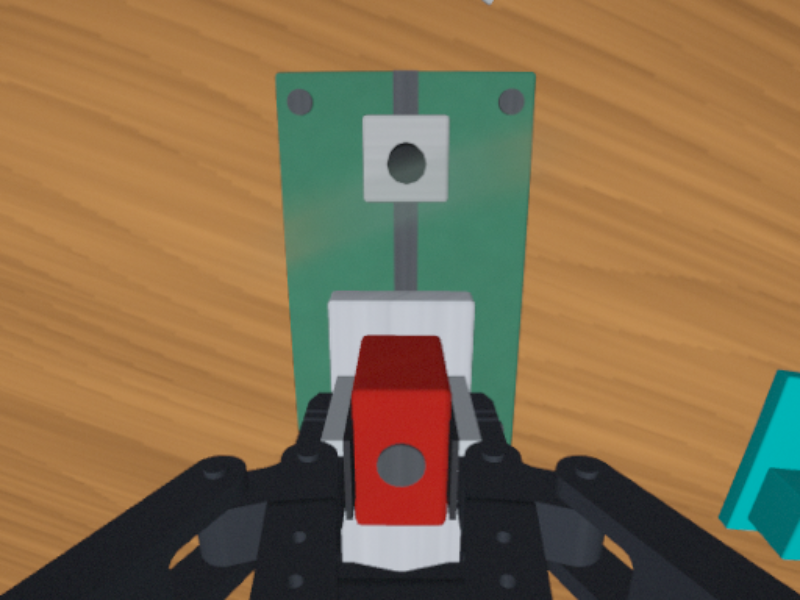

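The view shows the keeper (363..448, 115..201), the lane slot centred near column 405, the fixture's far corners (277,72) and (535,72), and the jaw's heel top edge (330,301)–(473,301).

Run:
```python
from h import *
import pickle
c,s=pickle.load(open("pics/w2.pkl","rb"))
e,Rc=wrist(c,s);P=lambda p:(np.array(p,float)+.5)*.64-.5
Rt=R.from_euler("xyz",s["ee_rot"]).as_matrix()
for n,p,z in(("keeper",[(363,115),(448,115),(448,201),(364,201)],26),("pin",[(406.5,164)],62),("far",[(277,72),(535,72)],12),("edges",[(286,250),(299,430),(525,250),(513,430)],12),("slot",[(392,75),(417,75),(393,285),(417,285)],12),("heel",[(330,301),(473,301)],130.2),("toe-side",[(342,530),(459,530)],130.2),("rib",[(353,390),(448,390),(446,523),(355,523)],168.2)):
    q=w(c,P(p),z,e,Rc);print(n,((q-s["eef_pos"])@Rt).round(1)[:,:2].tolist(),q.mean(0).round(1))
```

```text
keeper [[84.1, -15.7], [84.1, 22.6], [45.4, 23.5], [45.3, -15.9]] [595.7 174.5  26. ]
pin [[64.6, 3.6]] [595.6 174.4  62. ]
far [[104.2, -56.6], [104.3, 64.3]] [632.9 188.   12. ]
edges [[18.8, -57.2], [-86.2, -56.8], [18.8, 64.8], [-86.1, 65.7]] [503.6 139.9  12. ]
slot [[102.4, -2.8], [102.4, 8.9], [0.2, -2.6], [0.2, 9.8]] [583.  170.1  12. ]
heel [[29.6, -19.4], [29.7, 22.6]] [562.3 164.3 130.2]
toe-side [[-53.6, -18.9], [-53.5, 21.6]] [484.1 135.6 130.2]
rib [[20.3, -9.7], [20.3, 12.3], [-17.9, 13.0], [-17.9, -10.3]] [535.5 154.6 168.2]
```

```bash
python3 -m inch '[{"claw":0.015,"slide":[0.001,0.002,0.030],"twist":0},{"claw":0.015,"slide":[0,0,0.035],"twist":0},{"claw":0.015,"slide":[0,0,0.025],"twist":0},{"claw":0.015,"slide":[0,0,0.010],"twist":0},{"claw":0.015,"slide":[0,0,0.002],"twist":0},{"claw":0.015,"slide":[0,0,0],"twist":0},{"claw":0.015,"slide":[0,0,0],"twist":0},{"claw":0.015,"slide":[0,0,0],"twist":0}]' 60
python3 - <<'E'
from h import *
from station import arm
import pickle
s=arm.sense();c=arm.read_camera("wrist");pickle.dump((c,s),open("pics/w3.pkl","wb"))
print(s["eef_pos"],s["ee_rot"],s["qvel"].round(3))
cv2.imwrite("pics/w3.png",cv2.resize(c["img"][:,:,::-1],(800,600)))
E
```

```text
clock: 5.15
eef_pos: [537.2, 154.2, 38.7]
ee_rot: [3.141, -0.003, 0.357]
ft_force: [0.4, 0.4, -4.0]
gripper_width: 22.9
grasp_force: 60.3
[537.22646075 154.2421211   38.73978692] [ 3.14083229e+00 -2.63594018e-03  3.56537700e-01] [ 0.002  0.     0.005 -0.    -0.003  0.001]
```

View pics/w3.png

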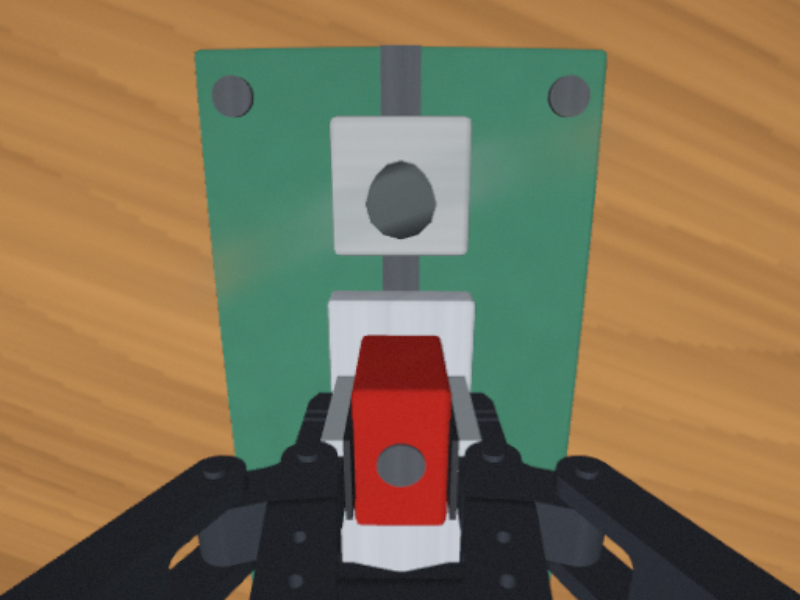

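The heel (330..473, centre 401.5), keeper (centre 401), slot (centre 401) and fixture edges (centre 401) line up, with about 12 mm clear between keeper and heel. Next I lower gently.

```bash
python3 -m inch '[{"claw":0.015,"slide":[0,0,0.003],"twist":0},{"claw":0.015,"slide":[0,0,0.001],"twist":0},{"claw":0.015,"slide":[0,0,0.001],"twist":0},{"claw":0.015,"slide":[0,0,0],"twist":0},{"claw":0.015,"slide":[0,0,0],"twist":0}]' 60
python3 -m inch '[{"claw":0.015,"slide":[0,0,0.0006],"twist":0},{"claw":0.015,"slide":[0,0,0],"twist":0}]' 60
python3 -m inch '[{"claw":0.015,"slide":[0,0,0.0006],"twist":0},{"claw":0.015,"slide":[0,0,0],"twist":0}]' 60
```

```text
clock: 5.7
eef_pos: [536.0, 154.3, 32.6]
ee_rot: [-3.142, 0.0, 0.357]
ft_force: [-1.5, 0.0, 1.2]
gripper_width: 22.6
grasp_force: 60.9
clock: 5.9
eef_pos: [536.0, 154.3, 32.6]
ee_rot: [3.142, -0.0, 0.357]
ft_force: [-4.0, -0.3, 7.5]
gripper_width: 23.2
grasp_force: 62.0
clock: 6.1
eef_pos: [536.0, 154.3, 32.6]
ee_rot: [3.141, -0.0, 0.357]
ft_force: [-6.6, -0.2, 12.0]
gripper_width: 22.9
grasp_force: 62.6
```

```bash
python3 -m inch '[{"claw":0.015,"slide":[0,0,-0.0008],"twist":0},{"claw":0.015,"slide":[0,0,0],"twist":0}]' 60
python3 -m inch '[{"claw":0.015,"slide":[-0.002,0,0],"twist":0},{"claw":0.015,"slide":[-0.002,0,0],"twist":0},{"claw":0.015,"slide":[-0.002,0,0],"twist":0},{"claw":0.015,"slide":[-0.002,0,0],"twist":0},{"claw":0.015,"slide":[-0.002,0,0],"twist":0}]' 60
python3 -m inch '[{"claw":0.015,"slide":[-0.001,0,0],"twist":0},{"claw":0.015,"slide":[-0.001,0,0],"twist":0},{"claw":0.015,"slide":[-0.001,0,0],"twist":0},{"claw":0.015,"slide":[-0.001,0,0],"twist":0},{"claw":0.015,"slide":[-0.001,0,0],"twist":0}]' 60
```

```text
clock: 6.3
eef_pos: [536.1, 154.3, 32.5]
ee_rot: [3.142, -0.0, 0.357]
ft_force: [-3.8, 0.2, 7.5]
gripper_width: 23.0
grasp_force: 62.0
clock: 6.8
eef_pos: [528.0, 150.7, 32.6]
ee_rot: [3.141, -0.003, 0.357]
ft_force: [4.5, 2.0, 5.4]
gripper_width: 22.8
grasp_force: 61.5
clock: 7.3
eef_pos: [523.2, 149.0, 32.5]
ee_rot: [3.141, -0.002, 0.357]
ft_force: [3.3, 2.1, 4.2]
gripper_width: 23.1
grasp_force: 61.7
```

```bash
cat > g.py <<'E'
import sys,numpy as np
from station import arm
s=arm.sense();f=s["ft_force"];p=s["eef_pos"];x=np.array([.937,.350,0]);y=np.array([.350,-.937,0])
d=(np.array([490.6,138.2,0])-p)@x
print("t%.2f fx %.1f fy %.1f fz %.1f  lane x %.1f y %.1f z %.1f yaw %.3f w %.1f gf %.0f"%(s["clock"],f@x,f@y,f[2],d,(p-[490.6,138.2,0])@y,p[2],s["ee_rot"][2],s["gripper_width"],s["grasp_force"]))
sys.exit(abs(f@x)>float(sys.argv[1]) or abs(f@y)>6)
E
export PYTHONPATH=.
python3 g.py 8 &&
python3 -m inch '[{"claw":0.015,"slide":[-0.001,0,0],"twist":0},{"claw":0.015,"slide":[-0.001,0,0],"twist":0}]' >/dev/null; python3 g.py 8 &&
python3 -m inch '[{"claw":0.015,"slide":[-0.001,0,0],"twist":0},{"claw":0.015,"slide":[-0.001,0,0],"twist":0}]' >/dev/null&& python3 g.py 8 &&
python3 -m inch '[{"claw":0.015,"slide":[-0.001,0,0],"twist":0},{"claw":0.015,"slide":[-0.001,0,0],"twist":0}]' >/dev/null&& python3 g.py 8 &&
python3 -m inch '[{"claw":0.015,"slide":[-0.001,0,0],"twist":0},{"claw":0.015,"slide":[-0.001,0,0],"twist":0}]' >/dev/null&& python3 g.py 8 &&
python3 -m inch '[{"claw":0.015,"slide":[-0.001,0,0],"twist":0},{"claw":0.015,"slide":[-0.001,0,0],"twist":0}]' >/dev/null&& python3 g.py 8 &&
python3 -m inch '[{"claw":0.015,"slide":[-0.001,0,0],"twist":0},{"claw":0.015,"slide":[-0.001,0,0],"twist":0}]' >/dev/null&& python3 g.py 8 &&
python3 -m inch '[{"claw":0.015,"slide":[-0.001,0,0],"twist":0},{"claw":0.015,"slide":[-0.001,0,0],"twist":0}]' >/dev/null&& python3 g.py 8 &&
python3 -m inch '[{"claw":0.015,"slide":[-0.001,0,0],"twist":0},{"claw":0.015,"slide":[-0.001,0,0],"twist":0}]' >/dev/null&& python3 g.py 8
```

```text
Traceback (most recent call last):
  File "g.py", line 2, in <module>
    from station import arm
ModuleNotFoundError: No module named 'station'
Traceback (most recent call last):
  File "g.py", line 2, in <module>
    from station import arm
ModuleNotFoundError: No module named 'station'
```

```bash
export PYTHONPATH="$PYTHONPATH:."
python3 g.py 8 &&
python3 -m inch '[{"claw":0.015,"slide":[-0.001,0,0],"twist":0},{"claw":0.015,"slide":[-0.001,0,0],"twist":0}]' >/dev/null&& python3 g.py 8 &&
python3 -m inch '[{"claw":0.015,"slide":[-0.001,0,0],"twist":0},{"claw":0.015,"slide":[-0.001,0,0],"twist":0}]' >/dev/null&& python3 g.py 8 &&
python3 -m inch '[{"claw":0.015,"slide":[-0.001,0,0],"twist":0},{"claw":0.015,"slide":[-0.001,0,0],"twist":0}]' >/dev/null&& python3 g.py 8 &&
python3 -m inch '[{"claw":0.015,"slide":[-0.001,0,0],"twist":0},{"claw":0.015,"slide":[-0.001,0,0],"twist":0}]' >/dev/null&& python3 g.py 8 &&
python3 -m inch '[{"claw":0.015,"slide":[-0.001,0,0],"twist":0},{"claw":0.015,"slide":[-0.001,0,0],"twist":0}]' >/dev/null&& python3 g.py 8 &&
python3 -m inch '[{"claw":0.015,"slide":[-0.001,0,0],"twist":0},{"claw":0.015,"slide":[-0.001,0,0],"twist":0}]' >/dev/null&& python3 g.py 8 &&
python3 -m inch '[{"claw":0.015,"slide":[-0.001,0,0],"twist":0},{"claw":0.015,"slide":[-0.001,0,0],"twist":0}]' >/dev/null&& python3 g.py 8 &&
python3 -m inch '[{"claw":0.015,"slide":[-0.001,0,0],"twist":0},{"claw":0.015,"slide":[-0.001,0,0],"twist":0}]' >/dev/null&& python3 g.py 8
```

```text
t7.30 fx 3.8 fy -0.8 fz 4.2  lane x -34.3 y 1.3 z 32.5 yaw 0.357 w 23.1 gf 62False
```

```bash
sed -i 's/sys.exit(\(.*\))$/sys.exit(int(\1))/' g.py; export PYTHONPATH="$PYTHONPATH:."
python3 g.py 8 &&
python3 -m inch '[{"claw":0.015,"slide":[-0.001,0,0],"twist":0},{"claw":0.015,"slide":[-0.001,0,0],"twist":0}]' >/dev/null&& python3 g.py 8 &&
python3 -m inch '[{"claw":0.015,"slide":[-0.001,0,0],"twist":0},{"claw":0.015,"slide":[-0.001,0,0],"twist":0}]' >/dev/null&& python3 g.py 8 &&
python3 -m inch '[{"claw":0.015,"slide":[-0.001,0,0],"twist":0},{"claw":0.015,"slide":[-0.001,0,0],"twist":0}]' >/dev/null&& python3 g.py 8 &&
python3 -m inch '[{"claw":0.015,"slide":[-0.001,0,0],"twist":0},{"claw":0.015,"slide":[-0.001,0,0],"twist":0}]' >/dev/null&& python3 g.py 8 &&
python3 -m inch '[{"claw":0.015,"slide":[-0.001,0,0],"twist":0},{"claw":0.015,"slide":[-0.001,0,0],"twist":0}]' >/dev/null&& python3 g.py 8 &&
python3 -m inch '[{"claw":0.015,"slide":[-0.001,0,0],"twist":0},{"claw":0.015,"slide":[-0.001,0,0],"twist":0}]' >/dev/null&& python3 g.py 8 &&
python3 -m inch '[{"claw":0.015,"slide":[-0.001,0,0],"twist":0},{"claw":0.015,"slide":[-0.001,0,0],"twist":0}]' >/dev/null&& python3 g.py 8 &&
python3 -m inch '[{"claw":0.015,"slide":[-0.001,0,0],"twist":0},{"claw":0.015,"slide":[-0.001,0,0],"twist":0}]' >/dev/null&& python3 g.py 8
```

```text
t7.30 fx 3.8 fy -0.8 fz 4.2  lane x -34.3 y 1.3 z 32.5 yaw 0.357 w 23.1 gf 62
t7.50 fx 4.2 fy 0.6 fz 5.8  lane x -32.3 y 1.3 z 32.6 yaw 0.357 w 23.5 gf 62
t7.70 fx 4.3 fy -0.3 fz 4.6  lane x -30.3 y 1.3 z 32.5 yaw 0.357 w 22.9 gf 62
t7.90 fx 4.1 fy -0.1 fz 5.5  lane x -28.3 y 1.3 z 32.6 yaw 0.357 w 23.4 gf 62
t8.10 fx 4.3 fy -0.3 fz 5.7  lane x -26.3 y 1.3 z 32.6 yaw 0.357 w 22.8 gf 62
t8.30 fx 4.4 fy 0.3 fz 4.8  lane x -24.3 y 1.3 z 32.5 yaw 0.357 w 23.4 gf 62
t8.50 fx 4.9 fy 0.4 fz 5.6  lane x -22.3 y 1.3 z 32.6 yaw 0.357 w 23.0 gf 62
t8.70 fx 5.0 fy -0.1 fz 5.0  lane x -20.3 y 1.3 z 32.5 yaw 0.357 w 23.2 gf 62
t8.90 fx 4.3 fy -0.0 fz 5.7  lane x -18.3 y 1.3 z 32.5 yaw 0.357 w 22.9 gf 62
```

```bash
export PYTHONPATH="$PYTHONPATH:."
python3 -m inch '[{"claw":0.015,"slide":[-0.001,0,0],"twist":0},{"claw":0.015,"slide":[-0.001,0,0],"twist":0}]' >/dev/null&& python3 g.py 7.5 &&
python3 -m inch '[{"claw":0.015,"slide":[-0.001,0,0],"twist":0},{"claw":0.015,"slide":[-0.001,0,0],"twist":0}]' >/dev/null&& python3 g.py 7.5 &&
python3 -m inch '[{"claw":0.015,"slide":[-0.0007,0,0],"twist":0},{"claw":0.015,"slide":[-0.0007,0,0],"twist":0}]' >/dev/null&& python3 g.py 7.5 &&
python3 -m inch '[{"claw":0.015,"slide":[-0.0007,0,0],"twist":0},{"claw":0.015,"slide":[-0.0007,0,0],"twist":0}]' >/dev/null&& python3 g.py 7.5 &&
python3 -m inch '[{"claw":0.015,"slide":[-0.0007,0,0],"twist":0},{"claw":0.015,"slide":[-0.0007,0,0],"twist":0}]' >/dev/null&& python3 g.py 7.5 &&
python3 -m inch '[{"claw":0.015,"slide":[-0.0007,0,0],"twist":0},{"claw":0.015,"slide":[-0.0007,0,0],"twist":0}]' >/dev/null&& python3 g.py 7.5 &&
python3 -m inch '[{"claw":0.015,"slide":[-0.0007,0,0],"twist":0},{"claw":0.015,"slide":[-0.0007,0,0],"twist":0}]' >/dev/null&& python3 g.py 7.5 &&
python3 -m inch '[{"claw":0.015,"slide":[-0.0007,0,0],"twist":0},{"claw":0.015,"slide":[-0.0007,0,0],"twist":0}]' >/dev/null&& python3 g.py 7.5 &&
python3 -m inch '[{"claw":0.015,"slide":[-0.0007,0,0],"twist":0},{"claw":0.015,"slide":[-0.0007,0,0],"twist":0}]' >/dev/null&& python3 g.py 7.5 &&
python3 -m inch '[{"claw":0.015,"slide":[-0.0007,0,0],"twist":0},{"claw":0.015,"slide":[-0.0007,0,0],"twist":0}]' >/dev/null&& python3 g.py 7.5 &&
python3 -m inch '[{"claw":0.015,"slide":[-0.0007,0,0],"twist":0},{"claw":0.015,"slide":[-0.0007,0,0],"twist":0}]' >/dev/null&& python3 g.py 7.5 &&
python3 -m inch '[{"claw":0.015,"slide":[-0.0007,0,0],"twist":0},{"claw":0.015,"slide":[-0.0007,0,0],"twist":0}]' >/dev/null&& python3 g.py 7.5
```

```text
t9.10 fx 4.6 fy -0.7 fz 5.0  lane x -16.3 y 1.3 z 32.5 yaw 0.357 w 23.3 gf 62
t9.30 fx 4.2 fy 0.5 fz 4.3  lane x -14.4 y 1.3 z 32.6 yaw 0.357 w 22.8 gf 62
t9.50 fx 3.9 fy -0.2 fz 5.4  lane x -13.0 y 1.3 z 32.6 yaw 0.357 w 23.0 gf 62
t9.70 fx 4.5 fy 0.7 fz 5.0  lane x -11.6 y 1.3 z 32.5 yaw 0.357 w 22.9 gf 62
t9.90 fx 4.2 fy 0.3 fz 5.2  lane x -10.1 y 1.3 z 32.5 yaw 0.357 w 23.1 gf 62
t10.10 fx 4.7 fy -0.2 fz 5.9  lane x -8.7 y 1.3 z 32.5 yaw 0.357 w 22.6 gf 62
t10.30 fx 4.5 fy 0.1 fz 5.3  lane x -7.4 y 1.3 z 32.5 yaw 0.357 w 23.2 gf 62
t10.50 fx 3.9 fy -0.5 fz 5.4  lane x -6.0 y 1.3 z 32.6 yaw 0.357 w 22.8 gf 62
t10.70 fx 4.5 fy 0.4 fz 5.2  lane x -4.6 y 1.3 z 32.5 yaw 0.357 w 23.3 gf 62
t10.90 fx 3.6 fy 0.3 fz 5.0  lane x -3.2 y 1.3 z 32.5 yaw 0.357 w 23.3 gf 62
t11.10 fx 4.5 fy 0.5 fz 5.5  lane x -1.8 y 1.3 z 32.5 yaw 0.357 w 22.8 gf 62
t11.30 fx 4.2 fy 0.7 fz 6.1  lane x -0.4 y 1.3 z 32.5 yaw 0.357 w 23.2 gf 62
```

```bash
export PYTHONPATH="$PYTHONPATH:."
python3 -m inch '[{"claw":0.015,"slide":[-0.0007,0,0],"twist":0},{"claw":0.015,"slide":[-0.0007,0,0],"twist":0}]' >/dev/null&& python3 g.py 7.5 &&
python3 -m inch '[{"claw":0.015,"slide":[-0.0007,0,0],"twist":0},{"claw":0.015,"slide":[-0.0007,0,0],"twist":0}]' >/dev/null&& python3 g.py 7.5 &&
python3 -m inch '[{"claw":0.015,"slide":[-0.0007,0,0],"twist":0},{"claw":0.015,"slide":[-0.0007,0,0],"twist":0}]' >/dev/null&& python3 g.py 7.5 &&
python3 -m inch '[{"claw":0.015,"slide":[-0.0007,0,0],"twist":0},{"claw":0.015,"slide":[-0.0007,0,0],"twist":0}]' >/dev/null&& python3 g.py 7.5 &&
python3 -m inch '[{"claw":0.015,"slide":[-0.0007,0,0],"twist":0},{"claw":0.015,"slide":[-0.0007,0,0],"twist":0}]' >/dev/null&& python3 g.py 7.5 &&
python3 -m inch '[{"claw":0.015,"slide":[-0.0007,0,0],"twist":0},{"claw":0.015,"slide":[-0.0007,0,0],"twist":0}]' >/dev/null&& python3 g.py 7.5 &&
python3 -m inch '[{"claw":0.015,"slide":[-0.0007,0,0],"twist":0},{"claw":0.015,"slide":[-0.0007,0,0],"twist":0}]' >/dev/null&& python3 g.py 7.5 &&
python3 -m inch '[{"claw":0.015,"slide":[-0.0007,0,0],"twist":0},{"claw":0.015,"slide":[-0.0007,0,0],"twist":0}]' >/dev/null&& python3 g.py 7.5 &&
python3 -m inch '[{"claw":0.015,"slide":[-0.0007,0,0],"twist":0},{"claw":0.015,"slide":[-0.0007,0,0],"twist":0}]' >/dev/null&& python3 g.py 7.5 &&
python3 -m inch '[{"claw":0.015,"slide":[-0.0007,0,0],"twist":0},{"claw":0.015,"slide":[-0.0007,0,0],"twist":0}]' >/dev/null&& python3 g.py 7.5 &&
python3 -m inch '[{"claw":0.015,"slide":[-0.0007,0,0],"twist":0},{"claw":0.015,"slide":[-0.0007,0,0],"twist":0}]' >/dev/null&& python3 g.py 7.5 &&
python3 -m inch '[{"claw":0.015,"slide":[-0.0007,0,0],"twist":0},{"claw":0.015,"slide":[-0.0007,0,0],"twist":0}]' >/dev/null&& python3 g.py 7.5
```

```text
t11.50 fx 4.1 fy 1.3 fz 5.4  lane x 1.0 y 1.3 z 32.6 yaw 0.357 w 23.1 gf 62
t11.70 fx 4.5 fy -0.6 fz 6.0  lane x 2.4 y 1.3 z 32.5 yaw 0.357 w 23.2 gf 62
t11.90 fx 3.8 fy -0.1 fz 5.3  lane x 3.8 y 1.3 z 32.5 yaw 0.357 w 23.5 gf 62
t12.10 fx 5.3 fy 0.1 fz 4.7  lane x 5.2 y 1.3 z 32.5 yaw 0.357 w 22.9 gf 62
t12.30 fx 4.2 fy 0.1 fz 6.4  lane x 6.6 y 1.3 z 32.5 yaw 0.357 w 23.2 gf 62
t12.50 fx 4.8 fy -0.4 fz 4.9  lane x 8.0 y 1.3 z 32.5 yaw 0.357 w 23.1 gf 62
t12.70 fx 5.3 fy -0.1 fz 4.8  lane x 9.4 y 1.3 z 32.5 yaw 0.357 w 23.0 gf 62
t12.90 fx 7.1 fy -1.1 fz 2.5  lane x 10.4 y 1.3 z 32.5 yaw 0.357 w 23.1 gf 61
t13.10 fx 10.9 fy -1.2 fz 2.4  lane x 10.5 y 1.4 z 32.8 yaw 0.356 w 23.1 gf 61
```

```bash
export PYTHONPATH="$PYTHONPATH:."
python3 -m inch '[{"claw":0.015,"slide":[-0.0006,0,0],"twist":0},{"claw":0.015,"slide":[0,0,0],"twist":0}]' >/dev/null&& python3 g.py 12.5 &&
python3 -m inch '[{"claw":0.015,"slide":[-0.0004,0,0],"twist":0},{"claw":0.015,"slide":[0,0,0],"twist":0}]' >/dev/null&& python3 g.py 12.5 &&
python3 -m inch '[{"claw":0.015,"slide":[-0.0003,0,0],"twist":0},{"claw":0.015,"slide":[0,0,0],"twist":0}]' >/dev/null&& python3 g.py 12.5
```

```text
t13.30 fx 9.6 fy -2.7 fz 1.7  lane x 10.5 y 1.4 z 32.9 yaw 0.356 w 22.9 gf 61
t13.50 fx 11.2 fy -1.9 fz 2.4  lane x 10.5 y 1.4 z 33.0 yaw 0.356 w 23.3 gf 61
t13.70 fx 11.1 fy -2.9 fz 2.5  lane x 10.6 y 1.4 z 33.1 yaw 0.356 w 23.0 gf 61
```

```bash
export PYTHONPATH="$PYTHONPATH:."
python3 -m inch '[{"claw":0.015,"slide":[-0.0005,0,0.0003],"twist":0},{"claw":0.015,"slide":[0,0,0],"twist":0}]' && python3 g.py 13 &&
python3 -m inch '[{"claw":0.015,"slide":[-0.0005,0,0.0003],"twist":0},{"claw":0.015,"slide":[0,0,0],"twist":0}]' >/dev/null&& python3 g.py 13 &&
python3 -m inch '[{"claw":0.015,"slide":[-0.0004,0,0.0002],"twist":0},{"claw":0.015,"slide":[0,0,0],"twist":0}]' >/dev/null&& python3 g.py 13
```

```text
clock: 13.9
eef_pos: [481.2, 133.1, 33.1]
ee_rot: [3.14, -0.01, 0.356]
ft_force: [10.5, 7.0, 3.3]
gripper_width: 23.2
grasp_force: 61.4
t13.90 fx 12.3 fy -2.9 fz 3.3  lane x 10.6 y 1.5 z 33.1 yaw 0.356 w 23.2 gf 61
t14.10 fx 12.7 fy -2.8 fz 4.1  lane x 10.5 y 1.5 z 33.1 yaw 0.356 w 23.2 gf 62
t14.30 fx 13.0 fy -4.2 fz 5.5  lane x 10.5 y 1.5 z 33.1 yaw 0.355 w 23.3 gf 62
```

```bash
export PYTHONPATH="$PYTHONPATH:."
python3 -m inch '[{"claw":0.015,"slide":[-0.0006,0,0.0001],"twist":0},{"claw":0.015,"slide":[0,0,0],"twist":0}]' >/dev/null; python3 g.py 15 &&
python3 -m inch '[{"claw":0.015,"slide":[-0.0005,0,0],"twist":0},{"claw":0.015,"slide":[0,0,0],"twist":0},{"claw":0.015,"slide":[0,0,0],"twist":0},{"claw":0.015,"slide":[0,0,0],"twist":0}]' ; python3 g.py 15
python3 - <<'E'
from h import *
from station import arm
c=arm.read_camera("wrist")
cv2.imwrite("pics/w4.png",cv2.resize(c["img"][:,:,::-1],(640,480)))
E
```

```text
t14.50 fx 13.6 fy -3.8 fz 5.3  lane x 10.6 y 1.6 z 33.2 yaw 0.355 w 23.4 gf 62
clock: 14.9
eef_pos: [481.2, 133.0, 33.3]
ee_rot: [3.14, -0.014, 0.355]
ft_force: [13.8, 9.4, 5.8]
gripper_width: 23.0
grasp_force: 61.6
t14.90 fx 16.2 fy -3.9 fz 5.8  lane x 10.6 y 1.6 z 33.3 yaw 0.355 w 23.0 gf 62
```

View pics/w4.png

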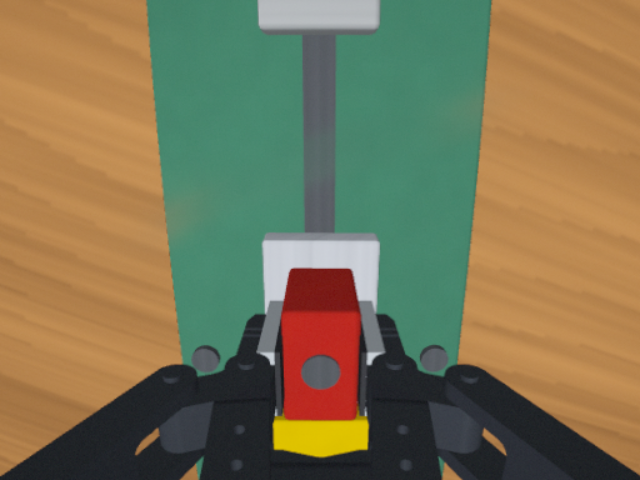

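The jaw sits centred in the lane with its toe under the yellow roof (273..368, 420..455), heel at row 236, and it is pressed against the stop. Next I unload and release it.

```bash
export PYTHONPATH="$PYTHONPATH:."
python3 -m inch '[{"claw":0.015,"slide":[0.001,-0.0004,0],"twist":0},{"claw":0.015,"slide":[0.001,0,0],"twist":0},{"claw":0.015,"slide":[0,0,0],"twist":0}]' >/dev/null; python3 g.py 15
python3 -m inch '[{"claw":0.05,"slide":[0,0,0],"twist":0},{"claw":0.06,"slide":[0,0,0],"twist":0},{"claw":0.06,"slide":[0,0,0],"twist":0},{"claw":0.06,"slide":[0,0,0],"twist":0},{"claw":0.06,"slide":[0,0,0],"twist":0}]' ; python3 g.py 15
```

```text
t15.25 fx 11.4 fy -1.8 fz 6.6  lane x 10.4 y 1.4 z 32.8 yaw 0.356 w 23.0 gf 62
clock: 15.75
eef_pos: [475.9, 132.3, 30.6]
ee_rot: [-3.141, 0.001, 0.357]
ft_force: [0.6, -0.7, 0.0]
gripper_width: 60.2
grasp_force: 0.0
t15.75 fx 0.3 fy 0.9 fz 0.0  lane x 15.8 y 0.4 z 30.6 yaw 0.357 w 60.2 gf 0
```

```bash
export PYTHONPATH="$PYTHONPATH:."
python3 -m inch '[{"claw":0.06,"slide":[0,0,-0.03],"twist":0},{"claw":0.06,"slide":[0,0,-0.045],"twist":0},{"claw":0.0854,"slide":[0,0,-0.045],"twist":0},{"claw":0.0854,"slide":[0.04,0,0],"twist":0},{"claw":0.0854,"slide":[0.04,0,0],"twist":0},{"claw":0.0854,"slide":[0.03,0,0],"twist":0},{"claw":0.0854,"slide":[0,0,0],"twist":0},{"claw":0.0854,"slide":[0,0,0],"twist":0}]' >/dev/null; python3 g.py 15
python3 - <<'E'
from h import *
import pickle
from station import arm
P=lambda p:(np.array(p,float)+.5)*.64-.5
for f,L in (("w2",[([(406.5,164)],62),([(363,115),(448,115),(448,201),(364,201)],26)]),("w3",[([(400.5,200)],62),([(331,117),(470,117),(468,254),(334,254)],26)])):
    c,s=pickle.load(open(f"pics/{f}.pkl","rb"));e,Rc=wrist(c,s)
    for p,z in L:
        q=w(c,P(p),z,e,Rc).mean(0)-[490.6,138.2,0];print(f,-q@[.937,.35,0],q@[.35,-.937,0])
s=arm.sense();c=arm.read_camera("wrist");pickle.dump((c,s),open("pics/w5.pkl","wb"))
cv2.imwrite("pics/w5.png",cv2.resize(c["img"][:,:,::-1],(800,600)))
E
```

```text
t16.55 fx 0.2 fy 0.4 fz 0.6  lane x -94.2 y 0.4 z 150.1 yaw 0.357 w 84.9 gf 0
w2 -111.11203001347053 2.808874247533916
w2 -111.20108632826611 2.8307758213483196
w3 -112.32457631035767 2.6563342849200207
w3 -111.36185357840203 2.7336401721346655
```

View pics/w5.png

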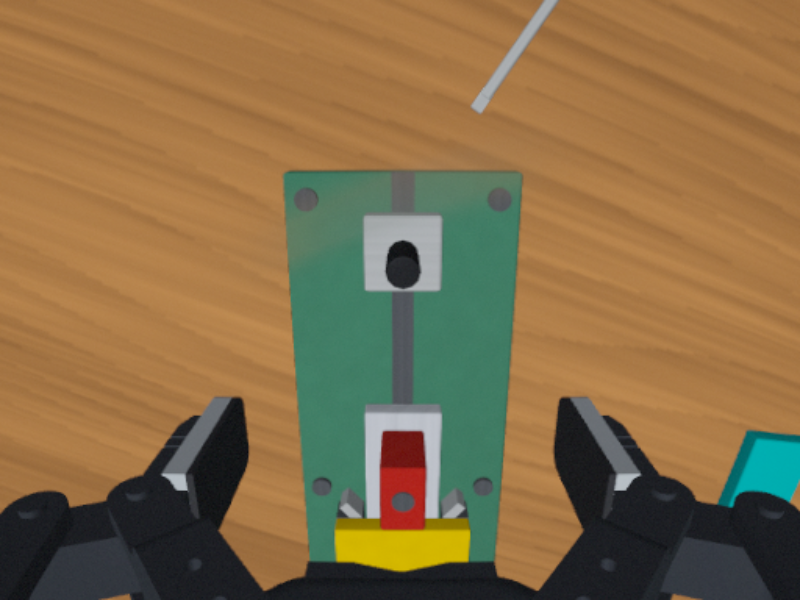

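```bash
export PYTHONPATH="$PYTHONPATH:."
python3 - <<'E'
from h import *
import pickle
c,s=pickle.load(open("pics/w5.pkl","rb"));e,Rc=wrist(c,s);P=lambda p:(np.array(p,float)+.5)*.64-.5
for p,z in (([(402.5,271)],62),([(364,216),(441,216),(441,291),(365,291)],26),([(365,411),(440,411)],24)):
    q=w(c,P(p),z,e,Rc).mean(0)-[490.6,138.2,0];print(-q@[.937,.35,0],q@[.35,-.937,0])
E
python3 -m inch '[{"claw":0.0854,"slide":[0.016,0.0009,0],"twist":0},{"claw":0.0854,"slide":[0,0,0.035],"twist":0},{"claw":0.0854,"slide":[0,0,0.040],"twist":0},{"claw":0.0854,"slide":[0,0,0.030],"twist":0},{"claw":0.0854,"slide":[0,0,0.008],"twist":0},{"claw":0.0854,"slide":[0,0,0.003],"twist":0},{"claw":0.04,"slide":[0,0,0],"twist":0},{"claw":0.02,"slide":[0,0,0],"twist":0}]' 40 >/dev/null; python3 g.py 15
python3 -m inch '[{"claw":0.01,"slide":[0,0,0],"twist":0},{"claw":0.005,"slide":[0,0,0],"twist":0},{"claw":0.005,"slide":[0,0,0],"twist":0},{"claw":0.005,"slide":[0,0,0],"twist":0},{"claw":0.005,"slide":[0,0,0],"twist":0}]' 40 >/dev/null; python3 g.py 15
```

```text
-111.88098029812996 2.499847962058541
-111.06935695667265 2.718122652520968
-20.678622246459618 2.69516473161881
t17.40 fx 0.0 fy -0.4 fz 0.5  lane x -112.1 y 1.8 z 37.0 yaw 0.357 w 58.7 gf 0
t17.90 fx -1.1 fy -1.2 fz 6.2  lane x -111.3 y 1.3 z 35.9 yaw 0.357 w 14.8 gf 39
```

```bash
export PYTHONPATH="$PYTHONPATH:."
python3 -m inch '[{"claw":0.005,"slide":[-0.003,0,0],"twist":0},{"claw":0.005,"slide":[-0.003,0,0],"twist":0},{"claw":0.005,"slide":[-0.003,0,0],"twist":0},{"claw":0.005,"slide":[-0.003,0,0],"twist":0}]' >/dev/null; python3 g.py 12 &&
python3 -m inch '[{"claw":0.005,"slide":[-0.005,0,0],"twist":0},{"claw":0.005,"slide":[-0.005,0,0],"twist":0},{"claw":0.005,"slide":[-0.005,0,0],"twist":0},{"claw":0.005,"slide":[-0.005,0,0],"twist":0},{"claw":0.005,"slide":[-0.005,0,0],"twist":0},{"claw":0.005,"slide":[-0.005,0,0],"twist":0},{"claw":0.005,"slide":[-0.005,0,0],"twist":0},{"claw":0.005,"slide":[-0.005,0,0],"twist":0}]' >/dev/null; python3 g.py 12 &&
python3 -m inch '[{"claw":0.005,"slide":[-0.003,0,0],"twist":0},{"claw":0.005,"slide":[-0.003,0,0],"twist":0},{"claw":0.005,"slide":[-0.001,0,0],"twist":0},{"claw":0.005,"slide":[-0.001,0,0],"twist":0}]' >/dev/null; python3 g.py 12
```

```text
t18.30 fx 3.8 fy -3.1 fz 4.3  lane x -100.3 y 1.3 z 35.9 yaw 0.357 w 14.7 gf 39
t19.10 fx 4.2 fy -3.1 fz 4.0  lane x -60.3 y 1.3 z 35.9 yaw 0.357 w 14.0 gf 39
t19.50 fx 3.8 fy -3.8 fz 5.1  lane x -52.1 y 1.3 z 35.9 yaw 0.357 w 14.5 gf 39
```

```bash
export PYTHONPATH="$PYTHONPATH:."
python3 -m inch '[{"claw":0.005,"slide":[-0.001,-0.0004,0],"twist":0},{"claw":0.005,"slide":[-0.001,0,0],"twist":0},{"claw":0.005,"slide":[-0.001,0,0],"twist":0},{"claw":0.005,"slide":[-0.001,0,0],"twist":0}]' >/dev/null; python3 g.py 7 &&
python3 -m inch '[{"claw":0.005,"slide":[-0.001,0,0],"twist":0},{"claw":0.005,"slide":[-0.001,0,0],"twist":0}]' >/dev/null; python3 g.py 7 &&
python3 -m inch '[{"claw":0.005,"slide":[-0.0007,0,0],"twist":0},{"claw":0.005,"slide":[-0.0007,0,0],"twist":0}]' >/dev/null&& python3 g.py 7 &&
python3 -m inch '[{"claw":0.005,"slide":[-0.0007,0,0],"twist":0},{"claw":0.005,"slide":[-0.0007,0,0],"twist":0}]' >/dev/null&& python3 g.py 7 &&
python3 -m inch '[{"claw":0.005,"slide":[-0.0007,0,0],"twist":0},{"claw":0.005,"slide":[-0.0007,0,0],"twist":0}]' >/dev/null&& python3 g.py 7 &&
python3 -m inch '[{"claw":0.005,"slide":[-0.0007,0,0],"twist":0},{"claw":0.005,"slide":[-0.0007,0,0],"twist":0}]' >/dev/null&& python3 g.py 7 &&
python3 -m inch '[{"claw":0.005,"slide":[-0.0007,0,0],"twist":0},{"claw":0.005,"slide":[-0.0007,0,0],"twist":0}]' >/dev/null&& python3 g.py 7 &&
python3 -m inch '[{"claw":0.005,"slide":[-0.0007,0,0],"twist":0},{"claw":0.005,"slide":[-0.0007,0,0],"twist":0}]' >/dev/null&& python3 g.py 7 &&
python3 -m inch '[{"claw":0.005,"slide":[-0.0007,0,0],"twist":0},{"claw":0.005,"slide":[-0.0007,0,0],"twist":0}]' >/dev/null&& python3 g.py 7 &&
python3 -m inch '[{"claw":0.005,"slide":[-0.0007,0,0],"twist":0},{"claw":0.005,"slide":[-0.0007,0,0],"twist":0}]' >/dev/null&& python3 g.py 7
```

```text
t19.90 fx 3.9 fy -2.1 fz 6.3  lane x -48.2 y 1.3 z 35.9 yaw 0.357 w 14.7 gf 39
t20.10 fx 5.0 fy -1.9 fz 6.6  lane x -46.2 y 1.3 z 35.9 yaw 0.357 w 14.5 gf 39
t20.30 fx 3.5 fy -1.8 fz 5.4  lane x -44.8 y 1.3 z 35.9 yaw 0.357 w 14.3 gf 39
t20.50 fx 3.4 fy -2.9 fz 6.2  lane x -43.4 y 1.3 z 35.9 yaw 0.357 w 14.8 gf 39
t20.70 fx 4.3 fy -1.4 fz 5.6  lane x -42.0 y 1.3 z 35.9 yaw 0.357 w 14.9 gf 39
t20.90 fx 4.3 fy -2.5 fz 6.1  lane x -40.6 y 1.3 z 35.9 yaw 0.357 w 14.6 gf 39
t21.10 fx 5.4 fy -2.2 fz 4.1  lane x -39.3 y 1.3 z 35.9 yaw 0.357 w 14.8 gf 39
t21.30 fx 9.5 fy -3.2 fz 0.5  lane x -39.2 y 1.3 z 35.9 yaw 0.356 w 14.4 gf 39
```

Contact came at −39.2, as predicted. I now build up to about 12 N net and hold.

```bash
export PYTHONPATH="$PYTHONPATH:."
python3 -m inch '[{"claw":0.005,"slide":[-0.0007,0,0],"twist":0},{"claw":0.005,"slide":[0,0,0],"twist":0}]' >/dev/null; python3 g.py 13 &&
python3 -m inch '[{"claw":0.005,"slide":[-0.0007,0,0],"twist":0},{"claw":0.005,"slide":[0,0,0],"twist":0}]' >/dev/null; python3 g.py 14 &&
python3 -m inch '[{"claw":0.005,"slide":[-0.0007,0,0],"twist":0},{"claw":0.005,"slide":[0,0,0],"twist":0}]' >/dev/null; python3 g.py 14 &&
python3 -m inch '[{"claw":0.005,"slide":[-0.0005,0,0],"twist":0},{"claw":0.005,"slide":[0,0,0],"twist":0}]' >/dev/null; python3 g.py 14 &&
python3 -m inch '[{"claw":0.005,"slide":[-0.0005,0,0],"twist":0},{"claw":0.005,"slide":[0,0,0],"twist":0}]' >/dev/null; python3 g.py 14
```

```text
t21.50 fx 9.5 fy -2.9 fz 0.0  lane x -39.2 y 1.3 z 35.9 yaw 0.356 w 14.5 gf 39
t21.70 fx 12.7 fy -3.4 fz -1.6  lane x -39.2 y 1.3 z 36.0 yaw 0.356 w 14.4 gf 39
t21.90 fx 14.1 fy -4.4 fz -2.9  lane x -39.1 y 1.3 z 36.0 yaw 0.356 w 14.9 gf 39
t21.90 fx 14.1 fy -4.4 fz -2.9  lane x -39.1 y 1.3 z 36.0 yaw 0.356 w 14.9 gf 39
t21.90 fx 14.1 fy -4.4 fz -2.9  lane x -39.1 y 1.3 z 36.0 yaw 0.356 w 14.9 gf 39
```

```bash
export PYTHONPATH="$PYTHONPATH:."
python3 -m inch '[{"claw":0.005,"slide":[-0.0006,0,0],"twist":0},{"claw":0.005,"slide":[0,0,0],"twist":0},{"claw":0.005,"slide":[0,0,0],"twist":0},{"claw":0.005,"slide":[0,0,0],"twist":0},{"claw":0.005,"slide":[0,0,0],"twist":0}]' >/dev/null; python3 g.py 15
python3 -m inch '[{"claw":0.005,"slide":[0.001,-0.0004,0],"twist":0},{"claw":0.005,"slide":[0.0005,0,0],"twist":0},{"claw":0.005,"slide":[0,0,0],"twist":0}]' >/dev/null; python3 g.py 15
python3 -m inch '[{"claw":0.05,"slide":[0,0,0],"twist":0},{"claw":0.06,"slide":[0,0,0],"twist":0},{"claw":0.06,"slide":[0,0,0],"twist":0},{"claw":0.06,"slide":[0,0,0],"twist":0}]' >/dev/null; python3 g.py 15
python3 -m inch '[{"claw":0.06,"slide":[0,0,-0.025],"twist":0},{"claw":0.06,"slide":[0,0,-0.045],"twist":0},{"claw":0.06,"slide":[0,0,-0.045],"twist":0},{"claw":0.06,"slide":[0.03,0,0],"twist":0},{"claw":0.06,"slide":[0,0,0],"twist":0},{"claw":0.06,"slide":[0,0,0],"twist":0}]' >/dev/null; python3 g.py 15
python3 - <<'E'
from h import *
from station import arm
c=arm.read_camera("wrist")
cv2.imwrite("pics/w6.png",cv2.resize(c["img"][:,:,::-1],(800,600)))
E
```

```text
t22.40 fx 15.8 fy -4.2 fz -4.8  lane x -39.1 y 1.3 z 36.0 yaw 0.356 w 14.4 gf 39
t22.70 fx 12.0 fy -1.4 fz -0.4  lane x -39.1 y 1.3 z 36.0 yaw 0.356 w 14.2 gf 39
t23.10 fx 0.4 fy -1.1 fz 0.2  lane x -34.4 y 0.6 z 34.6 yaw 0.357 w 60.2 gf 0
t23.70 fx -0.4 fy -0.5 fz 0.6  lane x -64.7 y 0.6 z 149.5 yaw 0.357 w 59.8 gf 0
```

View pics/w6.png

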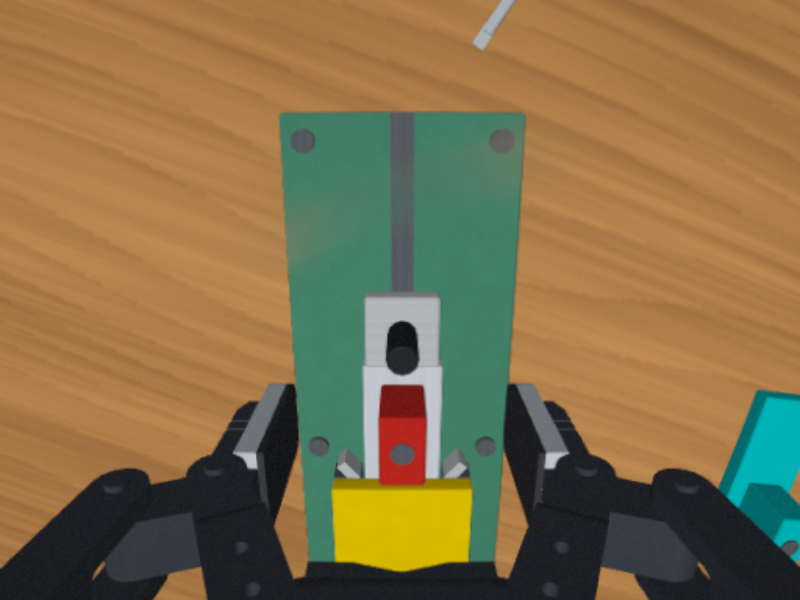

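The keeper (365..440, 295..366) sits flush against the jaw's heel, and the jaw is straight under the roof with nothing touched. I hand in.

```bash
python3 -c "
from station import arm
print(arm.sign_off())"
```

```text
the job is handed in; nothing more can be done
None
```

I pressed the jaw home against the stop (16 N at the wrist, an estimated 12–13 N on the stop), slid the keeper up to its heel with about 12 N, let go with nothing else touched and handed in at about 24 s; `sign_off` returned no verdict.

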